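Free the seized bolt of the sharps-bin locker and open its lid

ROBOT

A 6-joint arm with a two-finger parallel gripper is mounted at the origin on the work surface. World frame = base frame: x ahead of the robot, y to its left, z up, the work surface at z = 0. Lengths are in m, angles in rad, forces in N, time in s.
With the tool pointing down it reaches from about 0.4 to 0.825 m from the base axis. Payload 7 kg.
Tool frame: the origin (TCP) lies at the very end of the fingers, on their centre line; the grasp point (between the pads) lies 19 mm behind it; z points along the fingers, y is the line along which they close (so a half turn about z gives the same grasp; the last joint's range is limited). The gripper opens to 88 mm and grips with 3 to 60 N. Pads are 19 mm wide; open, the fingers measure 130 mm over their backs; the gripper's body (78 mm by 193 mm) begins 47 mm behind the grasp point.
Start: joints at [-0.975, 0.359, 0.012, 0, -1.224, -0.288], TCP at [0.204, -0.643, 0.227] pointing down, gripper open.
Joint ranges: [-3.07, 3.07], [-1.43, 2.12], [-1.02, 1.25], [-3.03, 1.67], [-3.05, -0], [-3.03, 3.03]. Speed limits (rad/s): [2.39, 2.39, 3.01, 3.14, 3.14, 3.14].

INTERFACE

Orientations are given as [roll, pitch, yaw] about the fixed x, y, z axes, in that order (R = Rz(yaw) Ry(pitch) Rx(roll)).
In Python, from station import arm gives the robot as it stands. The module is installed in compiled form; this text tells all that it offers.
- The arm moves only by the shell command python3 -m crank 'ROWS' [FORCE]. ROWS is JSON, a list of rows, each an object of numbers: "dx", "dy", "dz": the shift along the world's x, y, z in m; "twist": the turn about the world's z in degrees; "grip": the opening, from -1 (shut) to 1 (fully open). A call has exactly 5 rows; each row is the pose to reach, as a shift and turn from the pose commanded when the call began; what a row does not reach only later rows make up. A row lasts 1/12 s, in which the tool goes at most 41.7 mm and 7.16 degrees, less where a joint would pass 70% of its speed; a pose out of reach is approached as far as the arm can. A call with a gripper value outside its range is refused whole. The fingers move at their own pace and stop on an object; FORCE is the grip in N (left out, the last holds). Time passes only in rows, so rows that repeat a pose let the fingers close, or fill a call up. It gives the time, the measured TCP pose, the force, the opening and the grip force at its end, in the units of the state.
- arm.get_state(): the state, without advancing time (a new reading comes with each control period).
- arm.grab_frame(name): name is "scene" or "top" or "wrist"; returns the picture (384x512x3 uint8, red, green, blue); there is no depth.
- arm.get_calibration(name): a dict with "fx", "fy", "cx", "cy" (pixels), "cam_to_world" (4x4, takes a point from camera to world coordinates); the wrist camera has in their place "tool_from_camera" (4x4, takes a point from camera to tool coordinates, whose origin is the TCP and whose axes are the flange's). Camera axes: x right, y down, z forward; pixel columns grow to the right and rows downward; lengths in m; the calibration is good to about 2 mm. A picture is of the moment at which its call begins: read the wrist's pose just before it. get_calibration takes no time and is no camera call.
- arm.job_done(): hands the job in; it is judged then, once.
The state is a dict: "t": time; "q": joint angles; "qd": joint speeds; "joint_efforts": joint torques, N m; "eef_pos": TCP position; "ee_rot": TCP orientation; "force": force on the tool from outside, world axes, zero at the start; "moment": the same for the moment, N m; "width": finger opening in m; "gripper_force": force on a finger pad.
Only numpy, scipy, OpenCV 4.12 (cv2) and the standard library are available. Lean on these libraries where they do the work, as an engineer would, in place of code of your own. Each camera call takes 0.05 s, during which the arm holds its last target. There are 200 camera calls.

TASK

The full sharps bin has to be exchanged, but disinfectant has rusted the slide bolt that locks the lid of its steel locker. Work the bolt loose with short, light back-and-forth strokes, pushing its knob with the fingers rather than clamping it, feeling for where it jams each way and never forcing it, until it runs and is drawn fully back; then swing the lid up by its handle until it stands well open (steeper than 65 degrees) and let go. Leave the tube rack, the spare bin and the wipes tub where they stand.

Things in the scene. Friction and masses are not known exactly. Their poses are not given: they have to be found in the camera images.
- station: White sheet-steel locker fixed to the trolley top: 200 mm deep (x), 340 mm wide (y), 130 mm high. Origin: centre of its underside; x points from its front (robot side) to its back, y to its left, z up; turned by up to 0.4 rad. Right half (y -167 to -1 mm): the lid, with an 86 mm round drop opening over the red bin. Left half (y 4 to 170 mm): a fixed deck, top 130 mm up, with the slide bolt.
- bolt_travel (a joint): Slide bolt travel in m along the locker's +y, away from the lid: 0 shot home, 0.056 fully drawn, at its stop; the lid is free from 0.034 on. Dry friction about 6 N, up to 12 N shortly before a jam. It starts seized at about 0.0075 and moves only some 14 mm between two hard jams, at first about 0.0005 and 0.0145. Pressing harder at a jam gains nothing; 15 N at the knob gets there.
- bolt: The slide bolt; origin on the deck under its knob. Its rod, 15 mm thick, lies along the locker's y, 16 mm above the deck, in two staples on the deck and one on the lid. Only full strokes, in to the jam, then out to the jam, grind rust off; short ones, or pulls without a push in between, do nothing. 3 to 6 pulls are needed, a hidden number. Just before it runs, both jams shift out by 2, then 4 mm.
- knob (a point): The bolt's steel ball knob, 26 mm across, on an upright post 13 mm thick; this point: the ball's centre, 50 mm above the deck (180 mm above the trolley top), at (-20, 58 + bolt travel, 180) mm in the locker's frame. It alone stands above the staples, whose tops are 30 mm above the deck. Push it from either side; fingers loading it with over 60 N, pushes and grip added up, bend it.
- lid (a joint): Lid opening angle in rad: 0 shut, stop at 1.75; it opens upward about its rear edge. A stiff friction hinge (0.62 N m) holds it where it is left; lifting it at the handle takes up to about 8 N. The lid weighs about 0.45 kg.
- lid_handle (a point): Middle of the lid's bar handle: a round steel bar 10 mm thick and 84 mm long along the locker's y, 34 mm above the lid's upper face, on a leg at each end, 160 mm in front of the hinge line and 36 mm above it when shut. The frame turns with the lid.
- lid_hinge (a point): Middle of the lid's hinge line at the rear of the locker, 128 mm above the trolley top; its axis is the locker's y. The lid is 4 mm thick, 166 mm wide and reaches 185 mm forward of the hinge.
- tube_rack: Bystander: grey rack 190 x 100 mm with capped tubes, 115 mm high; origin: centre of its underside.
- spare_bin: Bystander: empty red round sharps bin, 150 mm across, 129 mm high; origin: centre of its underside.
- wipes: Bystander: white tub of disinfectant wipes, 96 mm across, 160 mm high; origin: centre of its underside.

How it is judged:
By the outcome, as a careful person would: the job done as asked, in the order asked, and still so for the second after the job is handed in, with the robot touching nothing.
It also fails if it takes over 72 s, if anything falls off the work surface, if the arm or the gripper's body presses on something with over 40 N, if the wrist force passes 120 N, or if a joint passes its speed limit or range.

## Working session

There is one attempt and no reset: what is moved stays moved. The work goes in short steps, Python scripts to look and compute and a shell command to move; the robot and the scene stay as the last step left them, time stands still between calls to the robot, and variables do not carry over. Pictures are saved under pics/ and viewed, at most 10 in all, crops included, and the job is handed in when it is done.

```bash
mkdir -p pics
cat > h.py <<'E'
import numpy as np, cv2
from station import arm
def snap(n,f):
    im=arm.grab_frame(n); cv2.imwrite('pics/'+f,im[:,:,::-1]); return im
def st():
    s=arm.get_state(); print({k:np.round(s[k],4).tolist() for k in('t','q','eef_pos','ee_rot','force','width','gripper_force')}); return s
def ray(n,u,v,z):
    c=arm.get_calibration(n);T=np.array(c['cam_to_world'])
    d=T[:3,:3]@np.array([(u-c['cx'])/c['fx'],(v-c['cy'])/c['fy'],1]);o=T[:3,3]
    return o+d*(z-o[2])/d[2]
E
python3 - <<'E'
from h import *
st()
a=snap('top','a.png');b=snap('scene','b.png')
for n in('top','scene'):
    c=arm.get_calibration(n);print(c['fx'],c['cx'],c['cy'],np.round(c['cam_to_world'],3).tolist())
print(np.round(arm.get_calibration('wrist')['tool_from_camera'],3).tolist())
E
```

```text
{'t': 0.0, 'q': [-0.9749, 0.3594, 0.0111, -0.0003, -1.2241, -0.2881], 'eef_pos': [0.2043, -0.6428, 0.2256], 'ee_rot': [3.1399, -0.0002, -2.8339], 'force': [-0.0152, 0.3809, -0.8569], 'width': 0.0878, 'gripper_force': 0.0}
353.10520676153095 257.21132792069585 194.78673174991377 [[0.02, -0.987, 0.157, 0.377], [-1.0, -0.019, 0.011, -0.002], [-0.008, -0.157, -0.987, 1.117], [0.0, 0.0, 0.0, 1.0]]
349.6781870220656 251.9209322433436 185.06504360972733 [[-0.492, 0.755, -0.433, 0.972], [0.87, 0.426, -0.246, 0.267], [-0.001, -0.498, -0.867, 0.975], [0.0, 0.0, 0.0, 1.0]]
[[0.0, -0.956, -0.295, 0.08], [1.0, 0.0, 0.0, -0.0], [-0.0, -0.295, 0.956, -0.159], [0.0, 0.0, 0.0, 1.0]]
```

View pics/a.png

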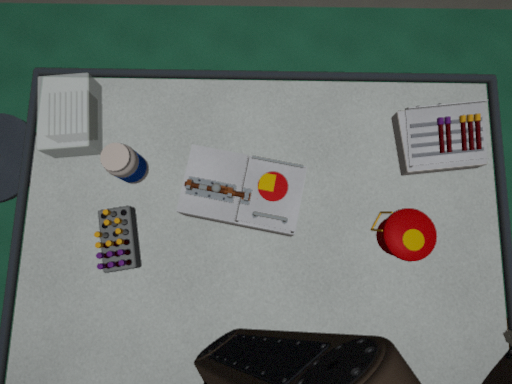

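View pics/b.png

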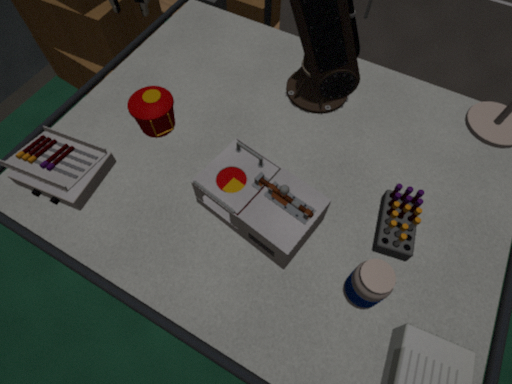

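Run:
```python
import cv2
a=cv2.imread('pics/a.png')[135:245,170:315];b=cv2.imread('pics/b.png')[130:265,185:335]
a=cv2.resize(a,None,fx=4,fy=4,interpolation=cv2.INTER_CUBIC)
cv2.imwrite('pics/c.png',a)
```

```text
(no output)
```

View pics/c.png

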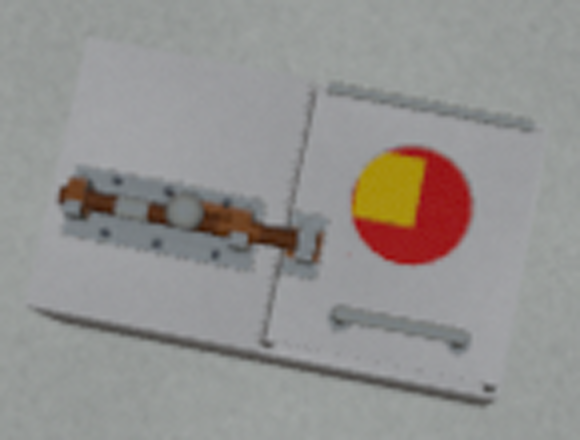

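The crop shows the knob at about (216,188) in the top image, the handle from (254,214.5) to (285,220), and the deck corners at about (191,145), (178,212), (293,235) and (306,167).

```bash
cat > fit.py <<'E'
from h import *
from scipy.optimize import least_squares
L=[(100,170,130),(-100,170,130),(-100,-170,130),(100,-170,130),(-20,65.5,180),(-60,-84+37,164),(-60,-84-37,164)]
U=[(191.25,145),(178,211.5),(293,234),(306.25,167),(216,187.75),(254.25,214.5),(285,220)]
L=np.array(L)/1000;U=np.array(U)
c=arm.get_calibration('top');T=np.array(c['cam_to_world'])
def W(p,l):
    ca,sa=np.cos(p[2]),np.sin(p[2]);l=np.atleast_2d(l)
    return np.c_[p[0]+ca*l[:,0]-sa*l[:,1],p[1]+sa*l[:,0]+ca*l[:,1],l[:,2]]
def pr(P):
    q=(P-T[:3,3])@T[:3,:3];return np.c_[c['fx']*q[:,0]/q[:,2]+c['cx'],c['fy']*q[:,1]/q[:,2]+c['cy']]
r=least_squares(lambda p:(pr(W(p,L))-U).ravel(),[.6,0,0],loss='soft_l1')
p=r.x
if __name__=='__main__':
    print(p,np.round(r.fun.reshape(-1,2),1).tolist())
    print('knob',W(p,L[4]),'handle',W(p,[-.06,-.084,.164]),'hinge',W(p,[.1,-.084,.128]), 'ray knob',ray('top',*U[4],.18))
E
python3 fit.py
```

```text
[ 0.54892818  0.05198775 -0.17646237] [[0.5, -0.2], [-2.1, 0.7], [1.9, 1.9], [1.2, -0.1], [-0.0, 0.9], [-0.2, -2.6], [-4.1, -2.8]]
knob [[0.54073716 0.11998156 0.18      ]] handle [[ 0.4751139  -0.02017492  0.164     ]] hinge [[ 0.63262924 -0.0482626   0.128     ]] ray knob [0.54326094 0.12007396 0.18      ]
```

```bash
python3 -m crank '[{"dx":0.016,"dy":0.036,"dz":0.01,"twist":-5,"grip":1},{"dx":0.032,"dy":0.072,"dz":0.02,"twist":-7,"grip":1},{"dx":0.048,"dy":0.108,"dz":0.03,"twist":-7,"grip":1},{"dx":0.064,"dy":0.144,"dz":0.04,"twist":-7,"grip":1},{"dx":0.08,"dy":0.18,"dz":0.05,"twist":-7,"grip":1}]'
python3 -m crank '[{"dx":0.016,"dy":0.036,"twist":-5,"grip":1},{"dx":0.032,"dy":0.072,"twist":-7,"grip":1},{"dx":0.048,"dy":0.108,"twist":-7,"grip":1},{"dx":0.064,"dy":0.144,"twist":-7,"grip":1},{"dx":0.08,"dy":0.18,"twist":-7,"grip":1}]'
python3 -m crank '[{"dx":0.016,"dy":0.036,"twist":-5,"grip":1},{"dx":0.032,"dy":0.072,"twist":-7,"grip":1},{"dx":0.048,"dy":0.108,"twist":-7,"grip":1},{"dx":0.064,"dy":0.144,"twist":-7,"grip":1},{"dx":0.08,"dy":0.18,"twist":-7,"grip":1}]'
python3 -m crank '[{"dx":0.016,"dy":0.036,"twist":-5,"grip":1},{"dx":0.032,"dy":0.072,"twist":-7,"grip":1},{"dx":0.048,"dy":0.108,"twist":-7,"grip":1},{"dx":0.064,"dy":0.144,"twist":-7,"grip":1},{"dx":0.066,"dy":0.163,"twist":-6.7,"grip":1}]'
```

```text
t: 0.52
eef_pos: [0.2846, -0.4615, 0.2765]
ee_rot: [3.141, -0.0, -2.957]
force: [0.4, -0.7, 0.3]
width: 0.088
gripper_force: 0.0invalid input at $[0]: expected keys dx, dy, dz, twist, grip
invalid input at $[0]: expected keys dx, dy, dz, twist, grip
invalid input at $[0]: expected keys dx, dy, dz, twist, grip
```

```bash
python3 -m crank '[{"dx":0.016,"dy":0.036,"dz":0,"twist":-5,"grip":1},{"dx":0.032,"dy":0.072,"dz":0,"twist":-7,"grip":1},{"dx":0.048,"dy":0.108,"dz":0,"twist":-7,"grip":1},{"dx":0.064,"dy":0.144,"dz":0,"twist":-7,"grip":1},{"dx":0.08,"dy":0.18,"dz":0,"twist":-7,"grip":1}]'
python3 -m crank '[{"dx":0.016,"dy":0.036,"dz":0,"twist":-5,"grip":1},{"dx":0.032,"dy":0.072,"dz":0,"twist":-7,"grip":1},{"dx":0.048,"dy":0.108,"dz":0,"twist":-7,"grip":1},{"dx":0.064,"dy":0.144,"dz":0,"twist":-7,"grip":1},{"dx":0.08,"dy":0.18,"dz":0,"twist":-7,"grip":1}]'
python3 -m crank '[{"dx":0.016,"dy":0.036,"dz":0,"twist":-5,"grip":1},{"dx":0.032,"dy":0.072,"dz":0,"twist":-6.7,"grip":1},{"dx":0.048,"dy":0.108,"dz":0,"twist":-6.7,"grip":1},{"dx":0.064,"dy":0.144,"dz":0,"twist":-6.7,"grip":1},{"dx":0.076,"dy":0.18,"dz":0,"twist":-6.7,"grip":1}]'
python3 - <<'E'
from h import *
st();snap('wrist','w1.png')
E
```

```text
t: 0.93
eef_pos: [0.3645, -0.2814, 0.2765]
ee_rot: [3.141, 0.0, -3.078]
force: [1.9, 0.9, 0.1]
width: 0.0877
gripper_force: 0.0
t: 1.35
eef_pos: [0.4445, -0.1013, 0.2767]
ee_rot: [3.141, 0.0, 3.083]
force: [0.7, -0.9, -0.2]
width: 0.0875
gripper_force: 0.0
t: 1.77
eef_pos: [0.521, 0.0788, 0.2763]
ee_rot: [-3.141, -0.0, 2.966]
force: [0.8, 0.1, -0.1]
width: 0.0879
gripper_force: 0.0
{'t': 1.7667, 'q': [0.5227, 0.0834, -0.2323, 0.0, -1.2553, -2.2688], 'eef_pos': [0.521, 0.0788, 0.2763], 'ee_rot': [-3.1414, -0.0002, 2.9662], 'force': [0.7971, 0.1411, -0.1242], 'width': 0.0879, 'gripper_force': 0.0}
```

View pics/w1.png

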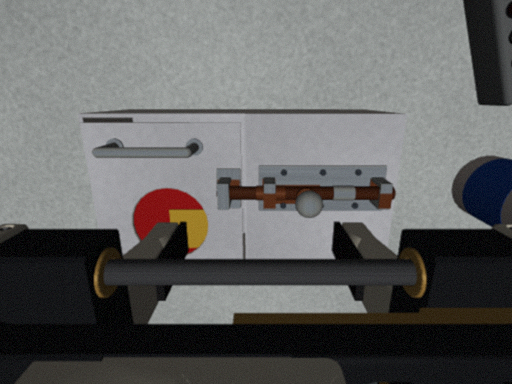

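The wrist view shows the knob at (309,204) and the handle bar from (97,153) to (193,152). The locker edges lie level in the image, so the yaw is right.

```bash
cat >> h.py <<'E'
from scipy.spatial.transform import Rotation as Ro
def wray(u,v,z,pos,rpy):
    c=arm.get_calibration('wrist');T=np.array(c['tool_from_camera']);R=Ro.from_euler('xyz',rpy).as_matrix()
    o=pos+R@T[:3,3];d=R@T[:3,:3]@np.array([(u-c['cx'])/c['fx'],(v-c['cy'])/c['fy'],1])
    return o+d*(z-o[2])/d[2]
E
python3 - <<'E'
from h import *
s=arm.get_state();p,r=np.array(s['eef_pos']),s['ee_rot']
for n,u,v,z in[('knob',309,204,.18),('h1',97,153,.164),('h2',193,152,.164),('hmid',145,152.5,.164),('seamfront',245,123,.13),('left front corner',404,113,.13),('rt front',84,113,.13)]:print(n,np.round(wray(u,v,z,p,r),4))
print(np.round(ray('top',269.6,217.2,.164),4))
E
```

```text
knob [0.5465 0.1262 0.18  ]
h1 [ 0.4671 -0.0633  0.164 ]
h2 [0.4818 0.0265 0.164 ]
hmid [ 0.4745 -0.0184  0.164 ]
seamfront [0.4664 0.0778 0.13  ]
left front corner [0.4847 0.24   0.13  ]
rt front [ 0.4281 -0.0826  0.13  ]
[ 0.468 -0.026  0.164]
```

```bash
python3 -m crank '[{"dx":0.012,"dy":0.022,"dz":0,"twist":0,"grip":1},{"dx":0.024,"dy":0.044,"dz":-0.02,"twist":0,"grip":1},{"dx":0.024,"dy":0.044,"dz":-0.05,"twist":0,"grip":1},{"dx":0.024,"dy":0.044,"dz":-0.08,"twist":0,"grip":1},{"dx":0.024,"dy":0.044,"dz":-0.107,"twist":0,"grip":1}]' 10
python3 -m crank '[{"dx":0,"dy":0,"dz":0,"twist":0,"grip":0.5},{"dx":0,"dy":0,"dz":0,"twist":0,"grip":0.2},{"dx":0,"dy":0,"dz":0,"twist":0,"grip":0.0},{"dx":0,"dy":0,"dz":0,"twist":0,"grip":0},{"dx":0,"dy":0,"dz":0,"twist":0,"grip":0}]'
python3 - <<'E'
from h import *
st();snap('wrist','w2.png')
E
```

```text
t: 2.23
eef_pos: [0.5438, 0.121, 0.1675]
ee_rot: [-3.141, -0.001, 2.966]
force: [-0.2, 0.4, -0.8]
width: 0.0874
gripper_force: 0.0
t: 2.65
eef_pos: [0.5454, 0.1211, 0.1715]
ee_rot: [3.14, 0.003, 2.966]
force: [-0.5, -0.7, 0.6]
width: 0.0598
gripper_force: 0.0
{'t': 2.65, 'q': [0.5691, 0.2101, -0.3283, 0.0003, -1.0293, -2.3157], 'eef_pos': [0.5454, 0.1211, 0.1715], 'ee_rot': [3.1396, 0.0025, 2.9659], 'force': [-0.5474, -0.6843, 0.5593], 'width': 0.0598, 'gripper_force': 0.0}
```

View pics/w2.png

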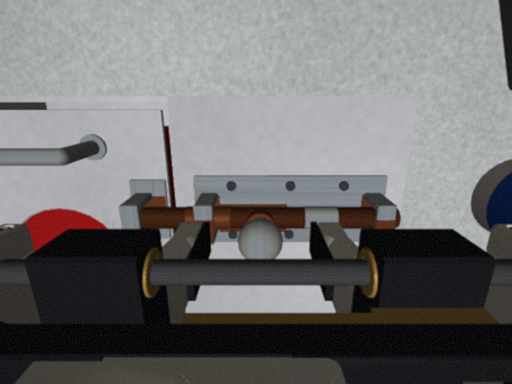

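The knob is at (260,241), midway between the fingers.

```bash
python3 - <<'E'
from h import *
s=arm.get_state();print(wray(260,241,.18,np.array(s['eef_pos']),s['ee_rot']))
E
python3 -m crank '[{"dx":0,"dy":0,"dz":0,"twist":0,"grip":0},{"dx":0,"dy":0,"dz":0,"twist":0,"grip":0},{"dx":0,"dy":0,"dz":0,"twist":0,"grip":0},{"dx":0,"dy":0.002,"dz":0,"twist":0,"grip":0},{"dx":0.001,"dy":0.004,"dz":0,"twist":0,"grip":0}]'
```

```text
[0.5444231  0.12121211 0.18      ]
t: 3.12
eef_pos: [0.5454, 0.1248, 0.1697]
ee_rot: [3.142, 0.0, 2.966]
force: [0.7, -0.6, 0.7]
width: 0.0437
gripper_force: 0.0
```

```bash
python3 -m crank '[{"dx":-0.001,"dy":-0.003,"dz":0,"twist":0,"grip":0},{"dx":-0.001,"dy":-0.006,"dz":0,"twist":0,"grip":0},{"dx":-0.002,"dy":-0.009,"dz":0,"twist":0,"grip":0},{"dx":-0.002,"dy":-0.012,"dz":0,"twist":0,"grip":0},{"dx":-0.0025,"dy":-0.014,"dz":0,"twist":0,"grip":0}]'
python3 -m crank '[{"dx":0,"dy":-0.001,"dz":0,"twist":0,"grip":0},{"dx":0,"dy":-0.002,"dz":0,"twist":0,"grip":0},{"dx":0,"dy":-0.002,"dz":0,"twist":0,"grip":0},{"dx":-0.0005,"dy":-0.003,"dz":0,"twist":0,"grip":0},{"dx":-0.0005,"dy":-0.003,"dz":0,"twist":0,"grip":0}]'
```

```text
t: 3.53
eef_pos: [0.5431, 0.1112, 0.1695]
ee_rot: [3.14, 0.0, 2.966]
force: [-0.5, 6.9, -0.2]
width: 0.0437
gripper_force: 3.2
t: 3.95
eef_pos: [0.5426, 0.1087, 0.1695]
ee_rot: [3.139, 0.0, 2.966]
force: [0.4, 5.4, -1.2]
width: 0.044
gripper_force: 2.7
```

```bash
python3 -m crank '[{"dx":0,"dy":-0.0005,"dz":0,"twist":0,"grip":0},{"dx":0,"dy":-0.001,"dz":0,"twist":0,"grip":0},{"dx":0,"dy":-0.0015,"dz":0,"twist":0,"grip":0},{"dx":0,"dy":-0.002,"dz":0,"twist":0,"grip":0},{"dx":-0.0003,"dy":-0.002,"dz":0,"twist":0,"grip":0}]'
python3 -m crank '[{"dx":0,"dy":-0.0005,"dz":0,"twist":0,"grip":0},{"dx":0,"dy":-0.001,"dz":0,"twist":0,"grip":0},{"dx":0,"dy":-0.001,"dz":0,"twist":0,"grip":0},{"dx":0,"dy":-0.0015,"dz":0,"twist":0,"grip":0},{"dx":-0.0003,"dy":-0.0015,"dz":0,"twist":0,"grip":0}]'
```

```text
t: 4.37
eef_pos: [0.5423, 0.1068, 0.1695]
ee_rot: [3.14, 0.0, 2.966]
force: [0.0, 5.5, -1.0]
width: 0.0441
gripper_force: 2.8
t: 4.78
eef_pos: [0.542, 0.1053, 0.1695]
ee_rot: [3.139, 0.0, 2.966]
force: [0.0, 5.0, -0.1]
width: 0.0438
gripper_force: 2.9
```

```bash
python3 -m crank '[{"dx":0,"dy":-0.0005,"dz":0,"twist":0,"grip":0},{"dx":0,"dy":-0.001,"dz":0,"twist":0,"grip":0},{"dx":0,"dy":-0.001,"dz":0,"twist":0,"grip":0},{"dx":0,"dy":-0.0015,"dz":0,"twist":0,"grip":0},{"dx":-0.0003,"dy":-0.0015,"dz":0,"twist":0,"grip":0}]'
python3 -m crank '[{"dx":0,"dy":-0.0005,"dz":0,"twist":0,"grip":0},{"dx":0,"dy":-0.001,"dz":0,"twist":0,"grip":0},{"dx":0,"dy":-0.001,"dz":0,"twist":0,"grip":0},{"dx":0,"dy":-0.001,"dz":0,"twist":0,"grip":0},{"dx":-0.0002,"dy":-0.001,"dz":0,"twist":0,"grip":0}]'
```

```text
t: 5.2
eef_pos: [0.5419, 0.1046, 0.1695]
ee_rot: [3.138, 0.001, 2.966]
force: [0.9, 9.9, -2.0]
width: 0.0439
gripper_force: 4.6
t: 5.62
eef_pos: [0.5419, 0.1045, 0.1695]
ee_rot: [3.137, 0.001, 2.966]
force: [0.1, 11.9, -2.2]
width: 0.0437
gripper_force: 6.2
```

```bash
python3 -m crank '[{"dx":0,"dy":-0.0005,"dz":0,"twist":0,"grip":0},{"dx":0,"dy":-0.0005,"dz":0,"twist":0,"grip":0},{"dx":0.001,"dy":0.006,"dz":0,"twist":0,"grip":0},{"dx":0.002,"dy":0.012,"dz":0,"twist":0,"grip":0},{"dx":0.003,"dy":0.018,"dz":0,"twist":0,"grip":0}]'
python3 -m crank '[{"dx":0.0005,"dy":0.003,"dz":0,"twist":0,"grip":0},{"dx":0.001,"dy":0.006,"dz":0,"twist":0,"grip":0},{"dx":0.0015,"dy":0.009,"dz":0,"twist":0,"grip":0},{"dx":0.002,"dy":0.011,"dz":0,"twist":0,"grip":0},{"dx":0.002,"dy":0.012,"dz":0,"twist":0,"grip":0}]'
python3 -m crank '[{"dx":0,"dy":0.001,"dz":0,"twist":0,"grip":0},{"dx":0.0002,"dy":0.002,"dz":0,"twist":0,"grip":0},{"dx":0.0005,"dy":0.003,"dz":0,"twist":0,"grip":0},{"dx":0.0007,"dy":0.004,"dz":0,"twist":0,"grip":0},{"dx":0.0007,"dy":0.004,"dz":0,"twist":0,"grip":0}]'
python3 -m crank '[{"dx":0,"dy":0.0005,"dz":0,"twist":0,"grip":0},{"dx":0.0002,"dy":0.001,"dz":0,"twist":0,"grip":0},{"dx":0.0002,"dy":0.0015,"dz":0,"twist":0,"grip":0},{"dx":0.0003,"dy":0.0015,"dz":0,"twist":0,"grip":0},{"dx":0.0003,"dy":0.0015,"dz":0,"twist":0,"grip":0}]'
```

```text
t: 6.03
eef_pos: [0.5444, 0.1198, 0.1696]
ee_rot: [-3.141, 0.0, 2.966]
force: [-0.2, -0.6, 0.1]
width: 0.0438
gripper_force: 0.0
t: 6.45
eef_pos: [0.5462, 0.1303, 0.1695]
ee_rot: [-3.139, -0.001, 2.966]
force: [1.7, -6.0, 0.9]
width: 0.0437
gripper_force: 3.1
t: 6.87
eef_pos: [0.5469, 0.1341, 0.1695]
ee_rot: [-3.139, -0.0, 2.966]
force: [1.7, -5.4, 1.3]
width: 0.0437
gripper_force: 2.8
t: 7.28
eef_pos: [0.5471, 0.1353, 0.1695]
ee_rot: [-3.138, -0.001, 2.966]
force: [1.3, -6.9, 0.5]
width: 0.0443
gripper_force: 3.5
```

```bash
python3 -m crank '[{"dx":0,"dy":0.0005,"dz":0,"twist":0,"grip":0},{"dx":0.0002,"dy":0.001,"dz":0,"twist":0,"grip":0},{"dx":0.0002,"dy":0.001,"dz":0,"twist":0,"grip":0},{"dx":0.0002,"dy":0.0015,"dz":0,"twist":0,"grip":0},{"dx":0.0003,"dy":0.0015,"dz":0,"twist":0,"grip":0}]'
python3 -m crank '[{"dx":0,"dy":0.0005,"dz":0,"twist":0,"grip":0},{"dx":0.0002,"dy":0.001,"dz":0,"twist":0,"grip":0},{"dx":0.0002,"dy":0.001,"dz":0,"twist":0,"grip":0},{"dx":0.0002,"dy":0.001,"dz":0,"twist":0,"grip":0},{"dx":0.0002,"dy":0.001,"dz":0,"twist":0,"grip":0}]'
```

```text
t: 7.7
eef_pos: [0.5473, 0.1367, 0.1695]
ee_rot: [-3.138, -0.001, 2.966]
force: [1.8, -6.9, 1.3]
width: 0.0437
gripper_force: 3.5
t: 8.12
eef_pos: [0.5475, 0.1377, 0.1695]
ee_rot: [-3.138, -0.001, 2.965]
force: [1.8, -6.7, -0.1]
width: 0.044
gripper_force: 3.5
```

```bash
python3 -m crank '[{"dx":0,"dy":0.0005,"dz":0,"twist":0,"grip":0},{"dx":0.0002,"dy":0.001,"dz":0,"twist":0,"grip":0},{"dx":0.0002,"dy":0.001,"dz":0,"twist":0,"grip":0},{"dx":0.0002,"dy":0.001,"dz":0,"twist":0,"grip":0},{"dx":0.0002,"dy":0.001,"dz":0,"twist":0,"grip":0}]'
python3 -m crank '[{"dx":0,"dy":0.0005,"dz":0,"twist":0,"grip":0},{"dx":0.0002,"dy":0.001,"dz":0,"twist":0,"grip":0},{"dx":0.0002,"dy":0.001,"dz":0,"twist":0,"grip":0},{"dx":0.0002,"dy":0.001,"dz":0,"twist":0,"grip":0},{"dx":0.0002,"dy":0.001,"dz":0,"twist":0,"grip":0}]'
```

```text
t: 8.53
eef_pos: [0.5477, 0.1387, 0.1695]
ee_rot: [-3.138, -0.001, 2.966]
force: [-0.0, -7.2, 0.0]
width: 0.0439
gripper_force: 3.5
t: 8.95
eef_pos: [0.5479, 0.1395, 0.1695]
ee_rot: [-3.138, -0.001, 2.965]
force: [0.3, -7.7, 1.1]
width: 0.0438
gripper_force: 3.9
```

```bash
python3 -m crank '[{"dx":0,"dy":0.0005,"dz":0,"twist":0,"grip":0},{"dx":0.0002,"dy":0.001,"dz":0,"twist":0,"grip":0},{"dx":0.0002,"dy":0.001,"dz":0,"twist":0,"grip":0},{"dx":0.0002,"dy":0.001,"dz":0,"twist":0,"grip":0},{"dx":0.0002,"dy":0.001,"dz":0,"twist":0,"grip":0}]'
python3 -m crank '[{"dx":0,"dy":0.0005,"dz":0,"twist":0,"grip":0},{"dx":0.0002,"dy":0.001,"dz":0,"twist":0,"grip":0},{"dx":0.0002,"dy":0.001,"dz":0,"twist":0,"grip":0},{"dx":0.0002,"dy":0.001,"dz":0,"twist":0,"grip":0},{"dx":0.0002,"dy":0.001,"dz":0,"twist":0,"grip":0}]'
```

```text
t: 9.37
eef_pos: [0.5479, 0.14, 0.1694]
ee_rot: [-3.137, -0.001, 2.965]
force: [1.0, -10.2, 1.0]
width: 0.0439
gripper_force: 4.9
t: 9.78
eef_pos: [0.548, 0.1403, 0.1694]
ee_rot: [-3.136, -0.001, 2.965]
force: [1.9, -13.2, 2.0]
width: 0.0438
gripper_force: 6.1
```

```bash
python3 -m crank '[{"dx":0.0001,"dy":0.0008,"dz":0,"twist":0,"grip":0},{"dx":0.0001,"dy":0.0008,"dz":0,"twist":0,"grip":0},{"dx":-0.001,"dy":-0.006,"dz":0,"twist":0,"grip":0},{"dx":-0.002,"dy":-0.012,"dz":0,"twist":0,"grip":0},{"dx":-0.0032,"dy":-0.018,"dz":0,"twist":0,"grip":0}]'
python3 -m crank '[{"dx":-0.0007,"dy":-0.004,"dz":0,"twist":0,"grip":0},{"dx":-0.0014,"dy":-0.008,"dz":0,"twist":0,"grip":0},{"dx":-0.002,"dy":-0.012,"dz":0,"twist":0,"grip":0},{"dx":-0.0027,"dy":-0.015,"dz":0,"twist":0,"grip":0},{"dx":-0.0031,"dy":-0.0175,"dz":0,"twist":0,"grip":0}]'
python3 -m crank '[{"dx":-0.0002,"dy":-0.001,"dz":0,"twist":0,"grip":0},{"dx":-0.0004,"dy":-0.002,"dz":0,"twist":0,"grip":0},{"dx":-0.0005,"dy":-0.003,"dz":0,"twist":0,"grip":0},{"dx":-0.0007,"dy":-0.004,"dz":0,"twist":0,"grip":0},{"dx":-0.0007,"dy":-0.004,"dz":0,"twist":0,"grip":0}]'
```

```text
t: 10.2
eef_pos: [0.5454, 0.1254, 0.1695]
ee_rot: [3.141, 0.0, 2.966]
force: [-0.8, 0.4, 0.4]
width: 0.0439
gripper_force: 0.0
t: 10.62
eef_pos: [0.5428, 0.1101, 0.1696]
ee_rot: [3.138, 0.001, 2.966]
force: [-1.4, 9.9, -2.6]
width: 0.0439
gripper_force: 4.8
t: 11.03
eef_pos: [0.5422, 0.1067, 0.1696]
ee_rot: [3.137, 0.001, 2.966]
force: [-0.7, 10.4, -2.6]
width: 0.0438
gripper_force: 4.8
```

```bash
python3 -m crank '[{"dx":0,"dy":-0.0005,"dz":0,"twist":0,"grip":0},{"dx":-0.0002,"dy":-0.001,"dz":0,"twist":0,"grip":0},{"dx":-0.0003,"dy":-0.0015,"dz":0,"twist":0,"grip":0},{"dx":-0.0004,"dy":-0.002,"dz":0,"twist":0,"grip":0},{"dx":-0.0004,"dy":-0.002,"dz":0,"twist":0,"grip":0}]'
python3 -m crank '[{"dx":0,"dy":-0.0005,"dz":0,"twist":0,"grip":0},{"dx":-0.0002,"dy":-0.001,"dz":0,"twist":0,"grip":0},{"dx":-0.0002,"dy":-0.001,"dz":0,"twist":0,"grip":0},{"dx":-0.0002,"dy":-0.001,"dz":0,"twist":0,"grip":0},{"dx":-0.0002,"dy":-0.001,"dz":0,"twist":0,"grip":0}]'
```

```text
t: 11.45
eef_pos: [0.5421, 0.1061, 0.1696]
ee_rot: [3.135, 0.002, 2.967]
force: [-2.0, 15.5, -2.8]
width: 0.0441
gripper_force: 7.7
t: 11.87
eef_pos: [0.5421, 0.1057, 0.1696]
ee_rot: [3.134, 0.002, 2.967]
force: [-1.2, 18.2, -3.8]
width: 0.0442
gripper_force: 8.8
```

```bash
python3 -m crank '[{"dx":0.001,"dy":0.005,"dz":0,"twist":0,"grip":0},{"dx":0.002,"dy":0.011,"dz":0,"twist":0,"grip":0},{"dx":0.003,"dy":0.017,"dz":0,"twist":0,"grip":0},{"dx":0.0038,"dy":0.021,"dz":0,"twist":0,"grip":0},{"dx":0.0043,"dy":0.024,"dz":0,"twist":0,"grip":0}]'
python3 -m crank '[{"dx":0.0006,"dy":0.0035,"dz":0,"twist":0,"grip":0},{"dx":0.0012,"dy":0.007,"dz":0,"twist":0,"grip":0},{"dx":0.0018,"dy":0.010,"dz":0,"twist":0,"grip":0},{"dx":0.0023,"dy":0.013,"dz":0,"twist":0,"grip":0},{"dx":0.0027,"dy":0.015,"dz":0,"twist":0,"grip":0}]'
python3 -m crank '[{"dx":0.0002,"dy":0.001,"dz":0,"twist":0,"grip":0},{"dx":0.0004,"dy":0.002,"dz":0,"twist":0,"grip":0},{"dx":0.0005,"dy":0.003,"dz":0,"twist":0,"grip":0},{"dx":0.0006,"dy":0.0035,"dz":0,"twist":0,"grip":0},{"dx":0.0006,"dy":0.0035,"dz":0,"twist":0,"grip":0}]'
python3 -m crank '[{"dx":0,"dy":0.0005,"dz":0,"twist":0,"grip":0},{"dx":0.0002,"dy":0.001,"dz":0,"twist":0,"grip":0},{"dx":0.0003,"dy":0.0015,"dz":0,"twist":0,"grip":0},{"dx":0.0003,"dy":0.0015,"dz":0,"twist":0,"grip":0},{"dx":0.0003,"dy":0.0015,"dz":0,"twist":0,"grip":0}]'
```

```text
t: 12.28
eef_pos: [0.5454, 0.1253, 0.1695]
ee_rot: [-3.141, -0.0, 2.966]
force: [-0.1, -7.1, 1.1]
width: 0.0438
gripper_force: 3.4
t: 12.7
eef_pos: [0.5476, 0.1382, 0.1694]
ee_rot: [-3.138, -0.001, 2.966]
force: [1.3, -10.4, 1.1]
width: 0.0437
gripper_force: 4.5
t: 13.12
eef_pos: [0.5482, 0.1416, 0.1694]
ee_rot: [-3.138, -0.001, 2.965]
force: [0.3, -7.8, 0.7]
width: 0.0439
gripper_force: 3.8
t: 13.53
eef_pos: [0.5483, 0.1421, 0.1694]
ee_rot: [-3.136, -0.001, 2.965]
force: [0.7, -11.5, 1.5]
width: 0.0439
gripper_force: 5.6
```

```bash
python3 -m crank '[{"dx":0,"dy":0.0005,"dz":0,"twist":0,"grip":0},{"dx":0.0002,"dy":0.001,"dz":0,"twist":0,"grip":0},{"dx":0.0003,"dy":0.0012,"dz":0,"twist":0,"grip":0},{"dx":0.0003,"dy":0.0012,"dz":0,"twist":0,"grip":0},{"dx":0.0003,"dy":0.0012,"dz":0,"twist":0,"grip":0}]'
python3 -m crank '[{"dx":-0.001,"dy":-0.005,"dz":0,"twist":0,"grip":0},{"dx":-0.002,"dy":-0.011,"dz":0,"twist":0,"grip":0},{"dx":-0.003,"dy":-0.017,"dz":0,"twist":0,"grip":0},{"dx":-0.0038,"dy":-0.021,"dz":0,"twist":0,"grip":0},{"dx":-0.0043,"dy":-0.024,"dz":0,"twist":0,"grip":0}]'
python3 -m crank '[{"dx":-0.0006,"dy":-0.0035,"dz":0,"twist":0,"grip":0},{"dx":-0.0012,"dy":-0.007,"dz":0,"twist":0,"grip":0},{"dx":-0.0016,"dy":-0.009,"dz":0,"twist":0,"grip":0},{"dx":-0.0019,"dy":-0.011,"dz":0,"twist":0,"grip":0},{"dx":-0.0021,"dy":-0.012,"dz":0,"twist":0,"grip":0}]'
python3 -m crank '[{"dx":-0.0002,"dy":-0.001,"dz":0,"twist":0,"grip":0},{"dx":-0.0004,"dy":-0.002,"dz":0,"twist":0,"grip":0},{"dx":-0.0005,"dy":-0.003,"dz":0,"twist":0,"grip":0},{"dx":-0.0006,"dy":-0.0035,"dz":0,"twist":0,"grip":0},{"dx":-0.0006,"dy":-0.0035,"dz":0,"twist":0,"grip":0}]'
```

```text
t: 13.95
eef_pos: [0.5483, 0.1424, 0.1694]
ee_rot: [-3.135, -0.002, 2.965]
force: [1.2, -14.7, 1.7]
width: 0.0437
gripper_force: 7.2
t: 14.37
eef_pos: [0.5451, 0.1228, 0.1697]
ee_rot: [3.14, 0.001, 2.966]
force: [-0.3, 6.9, -0.4]
width: 0.0438
gripper_force: 3.2
t: 14.78
eef_pos: [0.5432, 0.1123, 0.1696]
ee_rot: [3.138, 0.001, 2.966]
force: [-0.8, 8.0, -2.0]
width: 0.0435
gripper_force: 4.0
t: 15.2
eef_pos: [0.5426, 0.1089, 0.1696]
ee_rot: [3.138, 0.001, 2.966]
force: [-0.7, 7.8, -1.3]
width: 0.0438
gripper_force: 3.8
```

```bash
python3 -m crank '[{"dx":0,"dy":-0.0005,"dz":0,"twist":0,"grip":0},{"dx":-0.0002,"dy":-0.001,"dz":0,"twist":0,"grip":0},{"dx":-0.0003,"dy":-0.0015,"dz":0,"twist":0,"grip":0},{"dx":-0.0004,"dy":-0.002,"dz":0,"twist":0,"grip":0},{"dx":-0.0004,"dy":-0.002,"dz":0,"twist":0,"grip":0}]'
python3 -m crank '[{"dx":0,"dy":-0.0005,"dz":0,"twist":0,"grip":0},{"dx":-0.0002,"dy":-0.001,"dz":0,"twist":0,"grip":0},{"dx":-0.0002,"dy":-0.001,"dz":0,"twist":0,"grip":0},{"dx":-0.0002,"dy":-0.001,"dz":0,"twist":0,"grip":0},{"dx":-0.0002,"dy":-0.001,"dz":0,"twist":0,"grip":0}]'
```

```text
t: 15.62
eef_pos: [0.5426, 0.1082, 0.1696]
ee_rot: [3.136, 0.001, 2.967]
force: [-1.2, 13.8, -2.3]
width: 0.0441
gripper_force: 6.6
t: 16.03
eef_pos: [0.5425, 0.1079, 0.1696]
ee_rot: [3.135, 0.002, 2.967]
force: [-0.8, 16.1, -2.8]
width: 0.0439
gripper_force: 7.8
```

```bash
python3 -m crank '[{"dx":0.001,"dy":0.005,"dz":0,"twist":0,"grip":0},{"dx":0.002,"dy":0.011,"dz":0,"twist":0,"grip":0},{"dx":0.003,"dy":0.017,"dz":0,"twist":0,"grip":0},{"dx":0.0038,"dy":0.021,"dz":0,"twist":0,"grip":0},{"dx":0.0043,"dy":0.024,"dz":0,"twist":0,"grip":0}]'
python3 -m crank '[{"dx":0.0006,"dy":0.0035,"dz":0,"twist":0,"grip":0},{"dx":0.0012,"dy":0.007,"dz":0,"twist":0,"grip":0},{"dx":0.0018,"dy":0.010,"dz":0,"twist":0,"grip":0},{"dx":0.0023,"dy":0.013,"dz":0,"twist":0,"grip":0},{"dx":0.0027,"dy":0.015,"dz":0,"twist":0,"grip":0}]'
python3 -m crank '[{"dx":0.0002,"dy":0.001,"dz":0,"twist":0,"grip":0},{"dx":0.0004,"dy":0.002,"dz":0,"twist":0,"grip":0},{"dx":0.0005,"dy":0.003,"dz":0,"twist":0,"grip":0},{"dx":0.0006,"dy":0.0035,"dz":0,"twist":0,"grip":0},{"dx":0.0006,"dy":0.0035,"dz":0,"twist":0,"grip":0}]'
python3 -m crank '[{"dx":0,"dy":0.0005,"dz":0,"twist":0,"grip":0},{"dx":0.0002,"dy":0.001,"dz":0,"twist":0,"grip":0},{"dx":0.0003,"dy":0.0015,"dz":0,"twist":0,"grip":0},{"dx":0.0003,"dy":0.0015,"dz":0,"twist":0,"grip":0},{"dx":0.0003,"dy":0.0015,"dz":0,"twist":0,"grip":0}]'
```

```text
t: 16.45
eef_pos: [0.5459, 0.1277, 0.1695]
ee_rot: [-3.14, -0.0, 2.966]
force: [0.1, -5.9, 0.4]
width: 0.0435
gripper_force: 3.2
t: 16.87
eef_pos: [0.5482, 0.1408, 0.1694]
ee_rot: [-3.138, -0.001, 2.966]
force: [1.3, -9.3, 1.9]
width: 0.0441
gripper_force: 4.6
t: 17.28
eef_pos: [0.5489, 0.1444, 0.1694]
ee_rot: [-3.138, -0.001, 2.965]
force: [0.8, -6.7, 1.2]
width: 0.044
gripper_force: 3.5
t: 17.7
eef_pos: [0.5492, 0.1459, 0.1694]
ee_rot: [-3.138, -0.001, 2.965]
force: [1.9, -7.2, 0.7]
width: 0.0437
gripper_force: 3.5
```

```bash
python3 -m crank '[{"dx":0,"dy":0.0005,"dz":0,"twist":0,"grip":0},{"dx":0.0002,"dy":0.001,"dz":0,"twist":0,"grip":0},{"dx":0.0003,"dy":0.0015,"dz":0,"twist":0,"grip":0},{"dx":0.0004,"dy":0.002,"dz":0,"twist":0,"grip":0},{"dx":0.0004,"dy":0.002,"dz":0,"twist":0,"grip":0}]'
python3 -m crank '[{"dx":0,"dy":0.0005,"dz":0,"twist":0,"grip":0},{"dx":0.0002,"dy":0.001,"dz":0,"twist":0,"grip":0},{"dx":0.0003,"dy":0.0015,"dz":0,"twist":0,"grip":0},{"dx":0.0004,"dy":0.002,"dz":0,"twist":0,"grip":0},{"dx":0.0004,"dy":0.002,"dz":0,"twist":0,"grip":0}]'
```

```text
t: 18.12
eef_pos: [0.5495, 0.1479, 0.1694]
ee_rot: [-3.138, -0.001, 2.965]
force: [-0.3, -6.6, 0.3]
width: 0.0438
gripper_force: 3.4
t: 18.53
eef_pos: [0.5499, 0.1502, 0.1694]
ee_rot: [-3.139, -0.001, 2.965]
force: [0.3, -5.9, 1.8]
width: 0.0441
gripper_force: 3.1
```

It runs now. I'll continue out to the stop.

```bash
python3 -m crank '[{"dx":0.0004,"dy":0.002,"dz":0,"twist":0,"grip":0},{"dx":0.0007,"dy":0.004,"dz":0,"twist":0,"grip":0},{"dx":0.0011,"dy":0.006,"dz":0,"twist":0,"grip":0},{"dx":0.0014,"dy":0.008,"dz":0,"twist":0,"grip":0},{"dx":0.0018,"dy":0.010,"dz":0,"twist":0,"grip":0}]'
python3 -m crank '[{"dx":0.0004,"dy":0.002,"dz":0,"twist":0,"grip":0},{"dx":0.0007,"dy":0.004,"dz":0,"twist":0,"grip":0},{"dx":0.0011,"dy":0.006,"dz":0,"twist":0,"grip":0},{"dx":0.0014,"dy":0.008,"dz":0,"twist":0,"grip":0},{"dx":0.0018,"dy":0.010,"dz":0,"twist":0,"grip":0}]'
python3 -m crank '[{"dx":0.0002,"dy":0.0015,"dz":0,"twist":0,"grip":0},{"dx":0.0005,"dy":0.003,"dz":0,"twist":0,"grip":0},{"dx":0.0008,"dy":0.0045,"dz":0,"twist":0,"grip":0},{"dx":0.0011,"dy":0.006,"dz":0,"twist":0,"grip":0},{"dx":0.0011,"dy":0.006,"dz":0,"twist":0,"grip":0}]'
python3 -m crank '[{"dx":0.0001,"dy":0.001,"dz":0,"twist":0,"grip":0},{"dx":0.0003,"dy":0.002,"dz":0,"twist":0,"grip":0},{"dx":0.0005,"dy":0.003,"dz":0,"twist":0,"grip":0},{"dx":0.0005,"dy":0.003,"dz":0,"twist":0,"grip":0},{"dx":0.0005,"dy":0.003,"dz":0,"twist":0,"grip":0}]'
```

```text
t: 18.95
eef_pos: [0.5517, 0.1601, 0.1694]
ee_rot: [-3.138, -0.001, 2.965]
force: [-0.1, -6.9, 1.1]
width: 0.0437
gripper_force: 3.2
t: 19.37
eef_pos: [0.5535, 0.1701, 0.1694]
ee_rot: [-3.138, -0.001, 2.965]
force: [0.5, -6.0, 1.7]
width: 0.0438
gripper_force: 3.2
t: 19.78
eef_pos: [0.5546, 0.1764, 0.1694]
ee_rot: [-3.139, -0.001, 2.966]
force: [-0.4, -5.4, 1.8]
width: 0.0439
gripper_force: 2.7
t: 20.2
eef_pos: [0.5549, 0.1784, 0.1694]
ee_rot: [-3.137, -0.001, 2.965]
force: [0.1, -8.5, 2.8]
width: 0.0439
gripper_force: 4.3
```

```bash
python3 -m crank '[{"dx":0.0001,"dy":0.0005,"dz":0,"twist":0,"grip":0},{"dx":0.0002,"dy":0.001,"dz":0,"twist":0,"grip":0},{"dx":0.0003,"dy":0.0015,"dz":0,"twist":0,"grip":0},{"dx":0.0004,"dy":0.002,"dz":0,"twist":0,"grip":0},{"dx":0.0004,"dy":0.002,"dz":0,"twist":0,"grip":0}]'
python3 -m crank '[{"dx":0.0001,"dy":0.0005,"dz":0,"twist":0,"grip":0},{"dx":0.0002,"dy":0.001,"dz":0,"twist":0,"grip":0},{"dx":0.0002,"dy":0.001,"dz":0,"twist":0,"grip":0},{"dx":0.0002,"dy":0.001,"dz":0,"twist":0,"grip":0},{"dx":0.0002,"dy":0.001,"dz":0,"twist":0,"grip":0}]'
```

```text
t: 20.62
eef_pos: [0.5549, 0.1786, 0.1693]
ee_rot: [-3.134, -0.002, 2.965]
force: [0.7, -15.3, 2.8]
width: 0.0438
gripper_force: 7.4
t: 21.03
eef_pos: [0.5549, 0.1787, 0.1692]
ee_rot: [-3.133, -0.003, 2.965]
force: [0.6, -18.1, 3.6]
width: 0.044
gripper_force: 8.9
```

```bash
python3 -m crank '[{"dx":-0.001,"dy":-0.006,"dz":0,"twist":0,"grip":0},{"dx":-0.002,"dy":-0.012,"dz":0,"twist":0,"grip":0.3},{"dx":-0.002,"dy":-0.012,"dz":0.03,"twist":0,"grip":0.5},{"dx":-0.002,"dy":-0.012,"dz":0.06,"twist":0,"grip":0.5},{"dx":-0.01,"dy":-0.02,"dz":0.09,"twist":6,"grip":0.5}]'
python3 -m crank '[{"dx":-0.015,"dy":-0.034,"dz":0,"twist":7,"grip":0.5},{"dx":-0.03,"dy":-0.068,"dz":0,"twist":14,"grip":0.5},{"dx":-0.045,"dy":-0.1,"dz":0,"twist":21,"grip":0.5},{"dx":-0.06,"dy":-0.135,"dz":0,"twist":28,"grip":0.5},{"dx":-0.07,"dy":-0.17,"dz":0,"twist":35,"grip":0.5}]'
python3 -m crank '[{"dx":0,"dy":-0.01,"dz":0,"twist":7,"grip":0.5},{"dx":-0.004,"dy":-0.01,"dz":0,"twist":14,"grip":0.5},{"dx":-0.004,"dy":-0.01,"dz":0,"twist":21,"grip":0.5},{"dx":-0.004,"dy":-0.01,"dz":0,"twist":28,"grip":0.5},{"dx":-0.004,"dy":-0.01,"dz":0,"twist":35,"grip":0.5}]'
python3 -m crank '[{"dx":0,"dy":0,"dz":0,"twist":7,"grip":0.2},{"dx":0,"dy":0,"dz":0,"twist":14,"grip":0},{"dx":0,"dy":0,"dz":0,"twist":14,"grip":0},{"dx":0,"dy":0,"dz":0,"twist":14,"grip":0},{"dx":0,"dy":0,"dz":0,"twist":14,"grip":0}]'
python3 - <<'E'
from h import *
st();a=snap('wrist','w3.png');b=snap('top','t3.png')
c=cv2.resize(b[135:245,170:315],(506,384));cv2.imwrite('pics/d3.png',cv2.resize(np.hstack([a,c]),(796,300))[:,:,::-1])
E
```

```text
t: 21.45
eef_pos: [0.5468, 0.1645, 0.2601]
ee_rot: [-3.141, -0.0, 3.07]
force: [1.3, 0.9, -0.6]
width: 0.0632
gripper_force: 0.0
t: 21.87
eef_pos: [0.4748, -0.0069, 0.2599]
ee_rot: [3.141, 0.001, -2.596]
force: [1.3, 0.7, -0.6]
width: 0.0655
gripper_force: 0.0
t: 22.28
eef_pos: [0.4722, -0.0158, 0.2598]
ee_rot: [-3.141, 0.001, -1.986]
force: [0.1, -0.4, 0.9]
width: 0.0658
gripper_force: 0.0
t: 22.7
eef_pos: [0.4723, -0.0157, 0.2596]
ee_rot: [-3.141, 0.0, -1.751]
force: [-1.2, 0.3, 0.3]
width: 0.0447
gripper_force: 0.0
{'t': 22.7, 'q': [0.3846, -0.0039, -0.3625, -0.0002, -1.2118, -0.5651], 'eef_pos': [0.4723, -0.0157, 0.2596], 'ee_rot': [-3.1414, 0.0003, -1.7514], 'force': [-1.2305, 0.2734, 0.2677], 'width': 0.0447, 'gripper_force': 0.0}
```

View pics/d3.png

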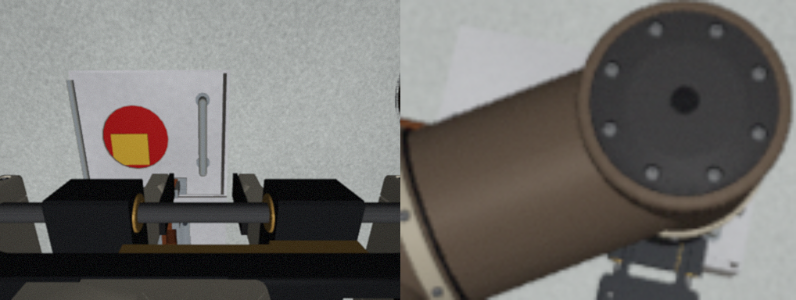

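The wrist view shows the handle bar from about (259,124) to (259,217) in full-image pixels. It runs vertically and lies almost on the finger midline.

Run:
```python
from h import *
s=arm.get_state();p,r=np.array(s['eef_pos']),s['ee_rot']
for u,v,z in[(259.6,124,.164),(259.6,217.4,.164),(259.6,170.7,.164),(91,105,.13),(287,95,.13),(108,230,.13)]:print(np.round(wray(u,v,z,p,r),4))
```

```text
[ 0.4621 -0.0733  0.164 ]
[0.4776 0.0127 0.164 ]
[ 0.4695 -0.0324  0.164 ]
[ 0.6189 -0.1169  0.13  ]
[ 0.4321 -0.0924  0.13  ]
[0.6465 0.0122 0.13  ]
```

```bash
python3 -m crank '[{"dx":-0.002,"dy":-0.011,"dz":0,"twist":0,"grip":0},{"dx":-0.002,"dy":-0.011,"dz":-0.03,"twist":0,"grip":0},{"dx":-0.002,"dy":-0.011,"dz":-0.06,"twist":0,"grip":0},{"dx":-0.002,"dy":-0.011,"dz":-0.09,"twist":0,"grip":0},{"dx":-0.002,"dy":-0.011,"dz":-0.106,"twist":0,"grip":0}]' 20
python3 -m crank '[{"dx":0,"dy":0,"dz":0,"twist":0,"grip":-0.3},{"dx":0,"dy":0,"dz":0,"twist":0,"grip":-0.5},{"dx":0,"dy":0,"dz":0,"twist":0,"grip":-0.7},{"dx":0,"dy":0,"dz":0,"twist":0,"grip":-0.9},{"dx":0,"dy":0,"dz":0,"twist":0,"grip":-1}]' 20
python3 -m crank '[{"dx":0,"dy":0,"dz":0,"twist":0,"grip":-1},{"dx":0,"dy":0,"dz":0,"twist":0,"grip":-1},{"dx":0,"dy":0,"dz":0,"twist":0,"grip":-1},{"dx":0,"dy":0,"dz":0,"twist":0,"grip":-1},{"dx":0,"dy":0,"dz":0,"twist":0,"grip":-1}]' 20
```

```text
t: 23.22
eef_pos: [0.4684, -0.0277, 0.1506]
ee_rot: [3.138, -0.001, -1.749]
force: [-1.1, 0.3, -1.8]
width: 0.0439
gripper_force: 0.0
t: 23.63
eef_pos: [0.4711, -0.0266, 0.1549]
ee_rot: [-3.139, 0.001, -1.747]
force: [-0.3, -1.3, -0.6]
width: 0.0163
gripper_force: 0.0
t: 24.05
eef_pos: [0.4712, -0.0267, 0.1545]
ee_rot: [-3.14, 0.001, -1.747]
force: [0.2, -0.5, 6.8]
width: 0.0093
gripper_force: 20.0
```

```bash
python3 -m crank '[{"dx":0.0015,"dy":-0.0003,"dz":0.006,"twist":0,"grip":-1},{"dx":0.003,"dy":-0.0005,"dz":0.011,"twist":0,"grip":-1},{"dx":0.0045,"dy":-0.0008,"dz":0.0165,"twist":0,"grip":-1},{"dx":0.0065,"dy":-0.0012,"dz":0.022,"twist":0,"grip":-1},{"dx":0.0086,"dy":-0.0015,"dz":0.0272,"twist":0,"grip":-1}]'
python3 -m crank '[{"dx":0.0023,"dy":-0.0004,"dz":0.0053,"twist":0,"grip":-1},{"dx":0.0048,"dy":-0.0009,"dz":0.0104,"twist":0,"grip":-1},{"dx":0.0075,"dy":-0.0013,"dz":0.0155,"twist":0,"grip":-1},{"dx":0.0102,"dy":-0.0018,"dz":0.0204,"twist":0,"grip":-1},{"dx":0.0131,"dy":-0.0023,"dz":0.0253,"twist":0,"grip":-1}]'
```

```text
t: 24.47
eef_pos: [0.4786, -0.028, 0.1799]
ee_rot: [3.14, 0.0, -1.748]
force: [5.3, -0.8, -11.1]
width: 0.0092
gripper_force: 20.0
t: 24.88
eef_pos: [0.4911, -0.0304, 0.2059]
ee_rot: [3.139, 0.0, -1.748]
force: [-2.1, 4.5, -8.1]
width: 0.0088
gripper_force: 20.0
```

```bash
python3 -m crank '[{"dx":0.0032,"dy":-0.0006,"dz":0.0048,"twist":0,"grip":-1},{"dx":0.0065,"dy":-0.0011,"dz":0.0094,"twist":0,"grip":-1},{"dx":0.0099,"dy":-0.0018,"dz":0.014,"twist":0,"grip":-1},{"dx":0.0134,"dy":-0.0024,"dz":0.0184,"twist":0,"grip":-1},{"dx":0.0171,"dy":-0.003,"dz":0.0227,"twist":0,"grip":-1}]'
python3 -m crank '[{"dx":0.0039,"dy":-0.0007,"dz":0.0041,"twist":0,"grip":-1},{"dx":0.008,"dy":-0.0014,"dz":0.0081,"twist":0,"grip":-1},{"dx":0.0122,"dy":-0.0022,"dz":0.012,"twist":0,"grip":-1},{"dx":0.0165,"dy":-0.0029,"dz":0.0157,"twist":0,"grip":-1},{"dx":0.0209,"dy":-0.0037,"dz":0.0192,"twist":0,"grip":-1}]'
```

```text
t: 25.3
eef_pos: [0.5072, -0.0333, 0.2288]
ee_rot: [3.138, 0.0, -1.748]
force: [-7.2, 6.0, -2.1]
width: 0.0087
gripper_force: 20.0
t: 25.72
eef_pos: [0.5272, -0.0369, 0.249]
ee_rot: [3.137, -0.0, -1.747]
force: [-15.8, 10.4, 9.9]
width: 0.0091
gripper_force: 20.0
```

```bash
python3 -m crank '[{"dx":0.0025,"dy":0.001,"dz":0.005,"twist":0,"grip":-1},{"dx":0.007,"dy":0.001,"dz":0.0085,"twist":0,"grip":-1},{"dx":0.012,"dy":0,"dz":0.012,"twist":0,"grip":-1},{"dx":0.017,"dy":0,"dz":0.015,"twist":0,"grip":-1},{"dx":0.0217,"dy":-0.001,"dz":0.018,"twist":0,"grip":-1}]'
```

```text
t: 26.13
eef_pos: [0.5496, -0.0405, 0.2655]
ee_rot: [3.137, -0.004, -1.748]
force: [-3.5, -4.9, -8.4]
width: 0.0091
gripper_force: 20.0
```

```bash
python3 -m crank '[{"dx":0.005,"dy":-0.0007,"dz":0.0026,"twist":0,"grip":-1},{"dx":0.010,"dy":-0.0014,"dz":0.0051,"twist":0,"grip":-1},{"dx":0.0152,"dy":-0.0021,"dz":0.0074,"twist":0,"grip":-1},{"dx":0.0204,"dy":-0.003,"dz":0.0096,"twist":0,"grip":-1},{"dx":0.0258,"dy":-0.0038,"dz":0.0117,"twist":0,"grip":-1}]'
python3 -m crank '[{"dx":0.0054,"dy":-0.0009,"dz":0.0018,"twist":0,"grip":-1},{"dx":0.0108,"dy":-0.0019,"dz":0.0033,"twist":0,"grip":-1},{"dx":0.0163,"dy":-0.0028,"dz":0.0047,"twist":0,"grip":-1},{"dx":0.0218,"dy":-0.0038,"dz":0.0059,"twist":0,"grip":-1},{"dx":0.0272,"dy":-0.0048,"dz":0.0069,"twist":0,"grip":-1}]'
```

```text
t: 26.55
eef_pos: [0.5752, -0.0449, 0.278]
ee_rot: [3.137, -0.005, -1.748]
force: [-7.2, -6.5, -2.2]
width: 0.0089
gripper_force: 20.0
t: 26.97
eef_pos: [0.603, -0.0499, 0.286]
ee_rot: [3.139, -0.005, -1.748]
force: [-7.8, -6.2, 2.3]
width: 0.0094
gripper_force: 20.0
```

```bash
python3 -m crank '[{"dx":0.0056,"dy":-0.0008,"dz":0.001,"twist":0,"grip":-1},{"dx":0.0112,"dy":-0.0017,"dz":0.0016,"twist":0,"grip":-1},{"dx":0.0168,"dy":-0.0025,"dz":0.002,"twist":0,"grip":-1},{"dx":0.0225,"dy":-0.0035,"dz":0.002,"twist":0,"grip":-1},{"dx":0.0282,"dy":-0.0045,"dz":0.0018,"twist":0,"grip":-1}]'
python3 - <<'E'
from h import *
st();a=snap('scene','s4.png');cv2.imwrite('pics/s4c.png',cv2.resize(a[60:270,150:350],None,fx=2.5,fy=2.5)[:,:,::-1])
E
```

```text
t: 27.38
eef_pos: [0.6318, -0.0548, 0.2886]
ee_rot: [3.141, -0.005, -1.748]
force: [-7.6, -7.5, 4.3]
width: 0.0092
gripper_force: 20.0
{'t': 27.3833, 'q': [0.2235, 0.2613, 0.0126, 0.0045, -1.3248, -0.4021], 'eef_pos': [0.6318, -0.0548, 0.2886], 'ee_rot': [3.1407, -0.0051, -1.7483], 'force': [-7.5596, -7.4524, 4.335], 'width': 0.0092, 'gripper_force': 20.0009}
```

View pics/s4c.png

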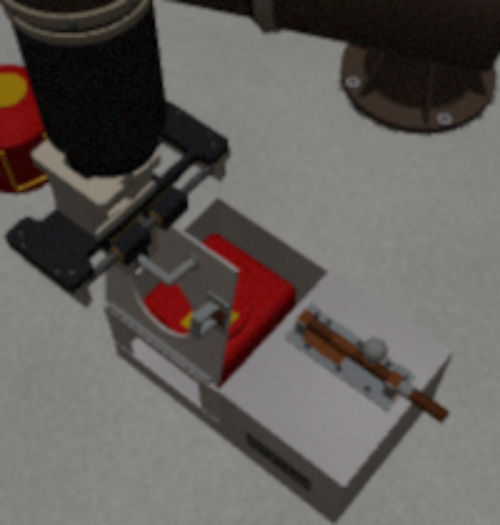

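The lid stands at about 80° and the bolt is drawn fully out. Next I release the handle and rise.

```bash
python3 -m crank '[{"dx":0,"dy":0,"dz":0,"twist":0,"grip":-0.7},{"dx":0,"dy":0,"dz":0,"twist":0,"grip":-0.55},{"dx":0,"dy":0,"dz":0,"twist":0,"grip":-0.55},{"dx":0,"dy":0,"dz":0,"twist":0,"grip":-0.55},{"dx":0,"dy":0,"dz":0,"twist":0,"grip":-0.55}]'
python3 -m crank '[{"dx":0,"dy":0,"dz":0.01,"twist":0,"grip":-0.55},{"dx":0,"dy":0,"dz":0.02,"twist":0,"grip":-0.55},{"dx":0,"dy":0,"dz":0.035,"twist":0,"grip":-0.55},{"dx":0,"dy":0,"dz":0.055,"twist":0,"grip":-0.55},{"dx":0,"dy":0,"dz":0.08,"twist":0,"grip":-0.55}]'
python3 -m crank '[{"dx":-0.02,"dy":0,"dz":0.01,"twist":0,"grip":-0.55},{"dx":-0.05,"dy":0,"dz":0.02,"twist":0,"grip":-0.55},{"dx":-0.09,"dy":0,"dz":0.02,"twist":0,"grip":-0.55},{"dx":-0.13,"dy":-0.01,"dz":0.02,"twist":0,"grip":-0.55},{"dx":-0.16,"dy":-0.04,"dz":0.02,"twist":0,"grip":-0.55}]'
python3 -m crank '[{"dx":0,"dy":-0.04,"dz":0,"twist":0,"grip":-0.55},{"dx":0,"dy":-0.08,"dz":0,"twist":0,"grip":-0.55},{"dx":0,"dy":-0.12,"dz":0,"twist":0,"grip":-0.55},{"dx":0,"dy":-0.16,"dz":0,"twist":0,"grip":-0.55},{"dx":0,"dy":-0.16,"dz":0,"twist":0,"grip":-0.55}]'
python3 - <<'E'
from h import *
a=snap('scene','s5.png');b=snap('top','t5.png')
cv2.imwrite('pics/s5c.png',np.hstack([cv2.resize(a[110:270,170:350],(400,356)),cv2.resize(b[110:270,160:340],(400,356))])[:,:,::-1])
E
```

```text
t: 27.85
eef_pos: [0.6331, -0.0513, 0.2868]
ee_rot: [-3.141, 0.0, -1.747]
force: [-1.2, -0.0, 0.5]
width: 0.0195
gripper_force: 0.0
t: 28.27
eef_pos: [0.6325, -0.0513, 0.3674]
ee_rot: [3.141, -0.0, -1.747]
force: [0.3, 0.6, 0.0]
width: 0.02
gripper_force: 0.0
t: 28.68
eef_pos: [0.4713, -0.0896, 0.3881]
ee_rot: [-3.139, 0.001, -1.745]
force: [1.4, -1.3, 0.4]
width: 0.0198
gripper_force: 0.0
t: 29.1
eef_pos: [0.4727, -0.2561, 0.3872]
ee_rot: [-3.141, -0.002, -1.752]
force: [0.3, 0.5, -0.6]
width: 0.0198
gripper_force: 0.0
```

View pics/s5c.png

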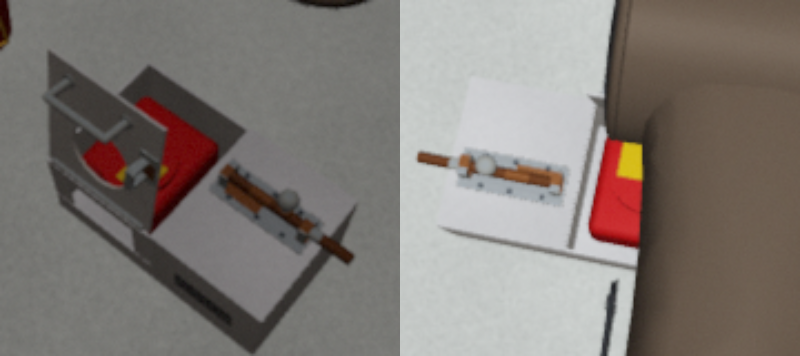

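The lid stands open on its own near 80°, the bolt is drawn to its stop, and the arm is clear.

```bash
python3 -c "
from station import arm
print(arm.job_done())"
```

```text
the job is handed in; nothing more can be done
None
```

I handed the job in at about 29 s: the bolt was worked loose with light strokes (18 N at most) and drawn to its stop, and the lid was swung up to about 80° and let go, with none of the other items touched.

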